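# Lock a telescopic scooter stem at its length mark

## Robot

A 6-joint arm with a two-finger parallel gripper is mounted at the origin on the work surface. World frame = base frame: x ahead of the robot, y to its left, z up, the work surface at z = 0. Lengths are in m, angles in rad, forces in N, time in s.
With the tool pointing down it reaches from about 0.225 to 0.875 m from the base axis. Payload 3.4 kg.
Tool frame: the origin (TCP) lies midway between the tips of the shut fingers; the grasp point (between the pads) lies 19 mm behind it (pinch_z is the distance from the TCP to the grasp point, in m); z points along the fingers, y is the line along which they close (so a half turn about z gives the same grasp; the last joint's range is limited). The gripper opens to 85 mm and grips with 20 to 120 N. Pads are 22 mm wide; open, the fingers measure 114 mm over their backs; the gripper's body (76 mm by 85 mm) begins 54 mm behind the grasp point. The pads swing forward as they close: fully open they stand 13 mm farther back than shut.
Start: joints at [-1.363, 0.276, 1.505, -0, 1.361, -0.121], TCP at [0.186, -0.544, 0.206] pointing down, gripper open.
Joint ranges: [-2.89, 2.89], [-0.75, 2.08], [0.22, 2.7], [-1.18, 4.32], [0.11, 2.71], [-2.7, 2.7]. Speed limits (rad/s): [2.57, 2.57, 3.14, 3.14, 3.14, 3.14].

## Interface

Orientations are given as a unit quaternion [w, x, y, z].
In Python, from rig import get_state, get_image, sign_off, pinch_z gives the robot as it stands.
- The arm moves only by the tool send_rows, never from a script. Its argument "steps" is one flat list of numbers, 5 for each row, row after row: the gripper's target within -1 to 1 (fully open at 1, half-way at 0, shut at -1), then the shift along the tool's x, y, z in cm, then the turn about the tool's z in degrees. In form: [gripper, x, y, z, roll, gripper, x, y, z, roll, ...]. A call has 1 to 12 rows; each row shifts and turns the commanded pose from where the row before left it, along the tool's axes as they then stand; what a row does not reach is not made up. A row lasts 1/10 s, in which the tool goes at most 50 mm and 8.59 degrees, less where a joint would pass 70% of its speed; a pose out of reach is approached as far as the arm can. A call is refused whole if a number of a shift passes 5 or a number of a turn 8.59, either way. A call with a gripper value outside its range is refused whole. The fingers move at their own pace and stop on an object; "newtons" is the grip in N (left out, the last holds). Time passes only in rows, so rows that do not move let the fingers close. It gives the time, the measured TCP pose, the force, the opening and the grip force at its end, in the units of the state.
- get_state(): the state, without advancing time (a new reading comes with each control period).
- get_image(name): name is "scene" or "top"; returns a dict with "color" (480x640x3 uint8, red, green, blue), "mtx" (3x3 intrinsics, pixels), "k1" (the pictures are not rectified: a ray, as slopes to the right and down, at radius r is drawn at 1 + k1 r^2 times it, then the intrinsics apply), "T" (4x4, takes a point from camera to world coordinates). Camera axes: x right, y down, z forward; pixel columns grow to the right and rows downward; lengths in m; the calibration is good to about 2 mm. A picture is of the moment at which its call begins. There is no depth.
- sign_off(): hands the job in; it is judged then, once.
The state is a dict: "clock": time; "qpos": joint angles; "qd": joint speeds; "effort": joint torques, N m; "position": TCP position; "ee_rot": TCP orientation; "contact_force": force on the tool from outside, world axes, zero at the start; "moment": the same for the moment, N m; "width": finger opening in m; "gripper_force": force on a finger pad.
Only numpy, scipy, OpenCV 4.12 (cv2) and the standard library are available. Lean on these libraries where they do the work, as an engineer would, in place of code of your own. Each camera call takes 0.05 s, during which the arm holds its last target. There are 200 camera calls.

## Task

With one hand, slide the black outer tube of the scooter stem up towards the vise until the mouth of its clamp just meets the orange tape band on the silver tube, and without letting go squeeze the red cam lever flat against the tube until it seats. It slides back down if let go, so hold it at the mark while the lever closes, and finish still gripping lever and stem together in the hand; leave the other things on the bench alone.

Things in the scene. Friction and masses are not known exactly. Their poses are not given: they have to be found in the camera images.
- mouth (a point): Centre of the clamp's mouth: the end of the stem's sliding part that faces the vise, on the axis of the tubes. x axis: along the tubes, away from the vise, down the slope (0.28 rad below level); z: square to the tubes, up; y: level, away from the lever (the lever is on the -y side). The sliding part moves only along x, up to 125 mm towards the vise from its start.
- length_mark (a point): The length mark: the edge, on the side away from the vise, of the 6 mm wide orange tape band round the bare silver inner tube (28 mm diameter); the point is on the tube's axis, axes as for the mouth. It lies 40 to 90 mm up the slope from where the mouth starts. The tape is flush: the clamp could slide over it.
- stem: The sliding part of the stem, 0.5 to 0.75 kg with all it carries; origin and axes as point mouth. Steel clamp head 45 mm across (stem_c1) from x 0 to 26 mm, fork on its -y side; black outer tube (stem_c0) 34 mm diameter from x 26 to 245; steel folding joint 56 x 46 mm from x 245 to 310. Let go with the lever open, it slides down to its catch, where it starts. As the lever closes the cam drags it down the slope, up to 15 N.
- nut (a point): Middle of the knurled silver tension nut on the +y side of the clamp head: a cylinder 21 mm across, lying along y from y 26 to 43 mm, its axis at x 17, z 0 mm in the stem's frame. Its side away from the vise (x 27.5) is a shoulder that a finger can push the stem up by; the clamp head's end face (x 26) is another, 5.5 mm high.
- lever (a joint): Angle of the red cam lever about its pin, which is parallel to the stem's z axis: 0 = shut and seated, lying along the outer tube with its tip away from the vise; grows as the tip swings out to -y, up to 1.4. Starts between 0.37 and 0.47 and stays where it is left. Below 0.37 the cam bites: it takes up to about 15 N, pushed 35 mm from the pin, passes over centre near 0.1 and seats at 0.
- lever_arm: The arm of the red cam lever: origin on the pin (x 14, y -31, z 0 mm in the stem's frame), x towards its tip, 72 mm long, 7.5 mm thick (y), 18 mm high (z). Shut, its outer face is 34.75 mm to the -y side of the tubes' axis, 52 mm from the opposite side of the outer tube.
- lever_tip (a point): Tip of the lever, 72 mm from its pin, mid-height.
- vise: Blue bench vise, fixed; origin at the centre of its foot on the bench, x to its back. Its jaws (104 mm wide along y, tops at 204 mm) hold the inner tube with its axis 180 mm above the bench over the origin; the tube slopes down to +y.
- battery: Bystander: black battery pack with a pale yellow label, 240 x 70 x 42 mm; origin at the centre of its underside.
- screw_tray: Bystander: blue open tray with screws, 115 x 85 x 28 mm; origin at the centre of its underside.
- screwdriver: Bystander: red-handled screwdriver lying on the bench; origin on its underside.
- pry_tool: Bystander: flat pink plastic pry tool, 145 mm long, 8 mm thick; origin on its underside.

How it is judged:
On the way, in this order (a step that is already met when the one before it is completed fails the run):
1. the hand holds the sliding part at the length mark with the lever still open (distance between mouth and length_mark below 0.004 m and value of joint lever above 0.25 rad and contact force between the fingers and stem above 0.5 N), for 0.2 s.
2. the lever is squeezed shut with the stem still held at the mark (distance between mouth and length_mark below 0.004 m and value of joint lever below 0.08 rad and contact force between the fingers and lever_arm above 3 N and (contact force between the fingers and stem_c0 above 3 N or contact force between the fingers and stem_c1 above 3 N)), for 0.2 s.
At the end, for the whole second after the job is handed in: The mouth of the clamp is within 4 mm of the orange band's edge, the lever is seated within 0.08 rad of shut, the fingers still squeeze the lever and the stem (its outer tube or clamp head) together with more than 3 N on each, and no bystander has moved more than 20 mm (all of step 2 and distance of each of battery, screw_tray, screwdriver, pry_tool from where it was at the start of the episode below 0.02 m); the arm keeps its last pose, push and grip.
It fails at once if the lever shut with the clamp away from the length mark (value of joint lever below 0.15 rad and distance between mouth and length_mark above 0.008 m).
It fails at once if the stem let go after the lever was shut (value of joint lever below 0.08 rad and contact force between the fingers and stem below 0.2 N).
It fails at once if a bystander knocked away (battery pack, tray, screwdriver or pry tool) (distance of any of battery, screw_tray, screwdriver, pry_tool from where it was at the start of the episode above 0.03 m).
It also fails if it takes over 35 s, if anything falls off the work surface, if the arm or the gripper's body presses on something with over 40 N, if the wrist force passes 120 N, or if a joint passes its speed limit or range.

## Working session

There is one attempt and no reset: what is moved stays moved. The work goes in short steps, Python scripts to look and compute and a tool call to move; the robot and the scene stay as the last step left them, time stands still between calls to the robot, and variables do not carry over. Pictures are saved under pics/ and viewed, at most 10 in all, crops included, and the job is handed in when it is done.

Besides the shell and the picture viewer there is one more tool, called after ">>>" as name(argument=value, ...) on one line, values as JSON. send_rows: Moves the arm, as the interface text tells. Its arguments: {"type":"object","properties":{"steps":{"type":"array"},"newtons":{"type":"number"}},"required":["steps"]}

```bash
mkdir -p pics; cat > h.py <<'E'
import numpy as np, cv2
from rig import get_state,get_image,sign_off,pinch_z
from scipy.spatial.transform import Rotation as R
def save(n,f,crop=None,s=1):
    d=get_image(n); im=d["color"][:,:,::-1]
    if crop: x0,y0,x1,y1=crop; im=im[y0:y1,x0:x1]
    cv2.imwrite("pics/"+f,cv2.resize(im,None,fx=s,fy=s,interpolation=cv2.INTER_CUBIC)); return d
def ray(d,u,v):
    K=d["mtx"]; p=np.array([(u-K[0,2])/K[0,0],(v-K[1,2])/K[1,1]]); q=p.copy()
    for _ in range(20): q=p/(1+d["k1"]*(q@q))
    r=d["T"][:3,:3]@np.r_[q,1]; return d["T"][:3,3],r/np.linalg.norm(r)
def proj(d,P):
    c=d["T"][:3,:3].T@(np.asarray(P,float)-d["T"][:3,3]); q=c[:2]/c[2]; q=q*(1+d["k1"]*(q@q)); K=d["mtx"]
    return np.array([K[0,0]*q[0]+K[0,2],K[1,1]*q[1]+K[1,2]])
def onz(d,u,v,z):
    o,r=ray(d,u,v); return o+r*(z-o[2])/r[2]
E
python3 - <<'E'
from h import *
for n in("scene","top"):
    d=save(n,n+"0.png"); print(n,d["T"].round(3).tolist(),d["mtx"].round(1).tolist(),d["k1"])
s=get_state();print(s,pinch_z)
E
```

```text
scene [[-0.062, 0.589, -0.806, 1.343], [0.998, 0.044, -0.045, 0.086], [0.009, -0.807, -0.591, 0.665], [0.0, 0.0, 0.0, 1.0]] [[559.8, 0.0, 311.2], [0.0, 559.8, 232.3], [0.0, 0.0, 1.0]] 0.017879911539357665
top [[-0.009, -0.997, 0.08, 0.499], [-1.0, 0.007, -0.021, 0.05], [0.02, -0.08, -0.997, 1.101], [0.0, 0.0, 0.0, 1.0]] [[504.8, 0.0, 307.5], [0.0, 504.8, 238.4], [0.0, 0.0, 1.0]] -0.1051097916663357
{'clock': 0.1, 'qpos': array([-1.36297154e+00,  2.76557024e-01,  1.50600863e+00,  2.24653615e-05,
        1.36070918e+00, -1.20988524e-01]), 'qd': array([-0.00103108, -0.00142225, -0.00350561, -0.00046982,  0.00063419,
       -0.00129077]), 'effort': array([ 1.20373843e-03, -4.17699838e+01, -2.46406424e+01, -1.09215571e-04,
        5.80034248e-03, -6.92026191e-06]), 'position': array([ 0.18558157, -0.54368526,  0.204911  ]), 'ee_rot': array([-8.40776986e-04,  9.86515676e-01,  1.63664640e-01, -2.55338314e-05]), 'contact_force': array([ 0.61627828, -0.22521021,  0.14567774]), 'moment': array([0.01568095, 0.00773491, 0.02593715]), 'gripper_force': 0.0, 'width': 0.08540871600919507} 0.0187
```

View pics/scene0.png

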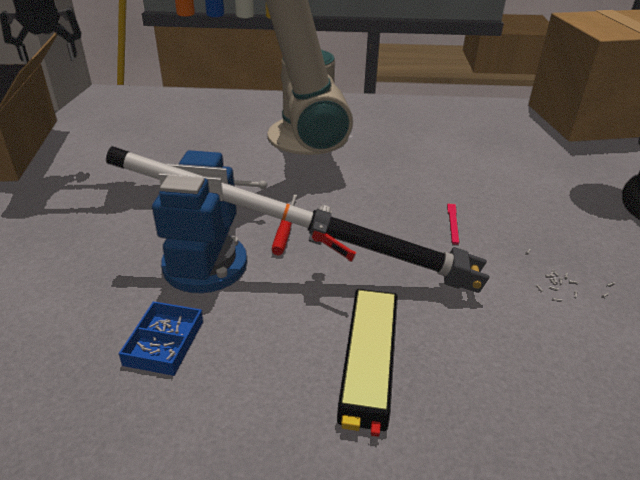

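View pics/top0.png

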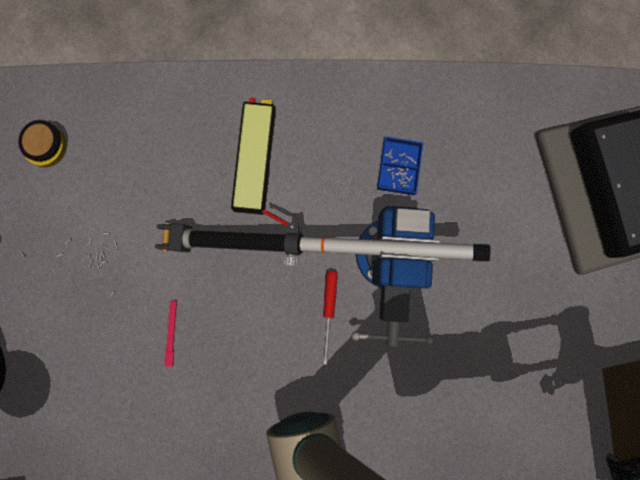

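The scene picture shows the tape at about (287,212), the clamp head at about (320,220) and the lever tip at about (353,257). The top picture shows the tape at (323,244), the head at (292,244) and the lever tip at (265,211). The lever is on the far (+x) side and the nut faces the robot.

```bash
python3 - <<'E'
from h import *
save("top","t1.png",(150,190,350,290),4)
save("scene","s1.png",(260,180,500,300),3)
E
```

```text
(no output)
```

View pics/t1.png

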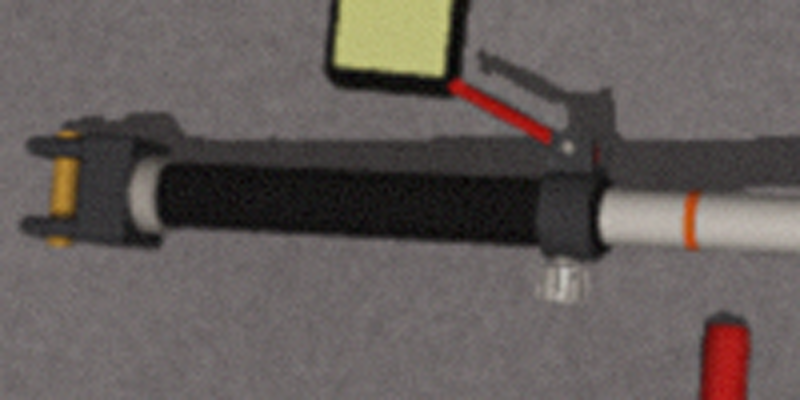

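View pics/s1.png

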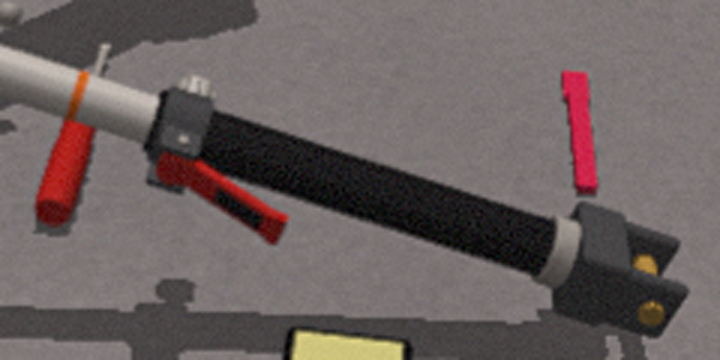

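```bash
cat > fit.py <<'E'
from h import *
from scipy.optimize import least_squares
def frame(p):
    a=p[2]; d=np.array([np.sin(a)*np.cos(.28),np.cos(a)*np.cos(.28),-np.sin(.28)])
    y=np.cross([0,0,1],d); y/=np.linalg.norm(y); return np.array([p[0],0,p[1]]),d,y,np.cross(d,y)
def pt(p,s,v=(0,0,0)):
    A,d,y,z=frame(p); return A+(s+v[0])*d+v[1]*y+v[2]*z
def surf(D,p,s,r):
    P=pt(p,s); d=frame(p)[1]; n=D["T"][:3,3]-P; n-=n@d*d; return P+r*n/np.linalg.norm(n)
E
cat > m1.py <<'E'
from fit import *
T=get_image("top");S=get_image("scene")
t=lambda u,v:np.array([150+u/4,190+v/4]); c=lambda u,v:np.array([260+u/3,180+v/3])
# p: x,z at y=0, yaw, mark, mouth, lever, cap-end s
def res(p):
    m,h,l,k=p[3:7]; r=[]
    r.append(proj(T,surf(T,p,m,.014))-t(687,221)); r.append(proj(S,surf(S,p,m,.014))-c(85,97))
    r.append(proj(T,pt(p,k))-[489,253]); r.append(proj(S,pt(p,k))-[109,155.5])
    r.append((proj(T,pt(p,h,(.017,.0345,0)))-t(563,284)))
    for D,o in((T,t(541,213)),(S,c(214,133))): r.append((proj(D,surf(D,p,h+.026,.0225))-o)*[1,.3])
    tip=(.014+.072*np.cos(l),-.031-.072*np.sin(l),0.006)
    r.append(proj(T,pt(p,h,tip))-t(452,88)); r.append(proj(S,pt(p,h,tip))-c(280,227))
    r.append(proj(T,pt(p,h,(.014,-.031,.011)))-t(567,146)); r.append(proj(S,pt(p,h,(.014,-.031,.011)))-c(183,139))
    return np.ravel(r)
f=least_squares(res,[.45,.14,0,.0,.06,.42,-.3],loss="soft_l1")
print(f.x.round(4)); print(f.fun.reshape(-1,2).round(2)); p=f.x
print("gap",p[4]-p[3],"mark",pt(p,p[3]),"mouth",pt(p,p[4]),"tip",pt(p,p[4],(.014+.072*np.cos(p[5]),-.031-.072*np.sin(p[5]),0)))
np.save("p.npy",p)
# vise expectation: axis height .18 at
s=(.18-p[1])/-np.sin(.28); print("vise origin",pt(p,s), onz(T,400,220,.204))
print(R.from_quat(np.roll(get_state()["ee_rot"],-1)).as_matrix().round(3))
E
python3 m1.py
```

```text
[ 0.5624  0.1333  0.0702  0.002   0.047   0.471  -0.3058]
[[-1.39  0.06]
 [-1.12  0.06]
 [ 0.2  -0.56]
 [ 0.33 -0.51]
 [-0.6   0.68]
 [-1.88  0.14]
 [-3.33  0.37]
 [ 0.04 -1.36]
 [ 1.06 -0.67]
 [ 0.4   1.22]
 [-1.13  2.37]]
gap 0.04493000488553622 mark [0.56257741 0.00195136 0.13270707] mouth [0.56560486 0.04502532 0.12029041] tip [0.63438948 0.11549106 0.09869079]
vise origin [ 0.5510464  -0.16210997  0.18      ] [ 0.60254067 -0.13552801  0.204     ]
[[ 0.946  0.323 -0.   ]
 [ 0.323 -0.946  0.001]
 [ 0.    -0.001 -1.   ]]
```

>>> send_rows(steps=[1,0,0,-4,0,1,0,0,-4,-8.4,1,0,0,-1.5,-8.4,1,0,0,0,-8.4,1,0,0,0,-8.4,1,0,0,0,-8.4,1,0,0,0,-8.4,1,0,0,0,-8.4,1,0,0,0,-8.3,1,4.1,2.2,0,0,1,4.1,2.2,0,0,1,4.1,2.2,0,0], newtons=20)

```text
clock: 1.5
position: [0.2607, -0.425, 0.3004]
ee_rot: [-0.0, 0.732, 0.681, 0.0]
contact_force: [1.2, 0.0, 1.0]
width: 0.0855
gripper_force: 0.0
```

>>> send_rows(steps=[1,4.1,2.2,0,0,1,4.1,2.2,0,0,1,4.1,2.2,0,0,1,4.1,2.2,0,0,1,4.1,2.2,0,0,1,4.1,2.2,0,0,1,4.1,2.2,0,0,1,4.1,2.2,0,0,1,4.1,2.2,0,0,1,4.1,2.2,0,0,1,0,0,0,0,1,0,0,0,0])

```text
clock: 2.7
position: [0.5087, -0.0321, 0.3003]
ee_rot: [-0.0, 0.731, 0.683, -0.001]
contact_force: [-0.5, -0.1, -0.6]
width: 0.0851
gripper_force: 0.0
```

```bash
cat > st.py <<'E'
from fit import *
import sys
p=np.load("p.npy"); s=get_state(); M=R.from_quat(np.roll(s["ee_rot"],-1)).as_matrix()
A,d,y,z=frame(p); h=d*[1,1,0]; h/=np.linalg.norm(h)
off=s["position"]-pt(p,p[4])
print("t",s["clock"],"pos",s["position"].round(4),"w",s["width"].round(4),"gf",s["gripper_force"],"F(tool)",(M.T@s["contact_force"]).round(2))
print("from start mouth: along-horiz %.4f  toward lever %.4f ; TCP below axis there %.4f"%(off@h,-off@y,-(off[2]+np.tan(.28)*(off@h))))
print("yaw err deg",np.degrees(np.arctan2(np.cross(M[:,0],h)[2],M[:,0]@h)).round(2), s["qpos"].round(2))
E
python3 st.py
```

```text
Traceback (most recent call last):
  File "st.py", line 6, in <module>
    print("t",s["clock"],"pos",s["position"].round(4),"w",s["width"].round(4),"gf",s["gripper_force"],"F(tool)",(M.T@s["contact_force"]).round(2))
                                                          ^^^^^^^^^^^^^^^^
AttributeError: 'float' object has no attribute 'round'
```

>>> send_rows(steps=[1,4.2,2.3,0,0,1,4.2,2.3,0,0,1,4.2,2.4,0,0,1,0,0,4,0,1,0,0,4,0,1,0,0,0,0,1,0,0,0,0])

```text
clock: 3.4
position: [0.5873, 0.0864, 0.2211]
ee_rot: [-0.0, 0.732, 0.681, -0.0]
contact_force: [0.2, -0.9, 0.6]
width: 0.0854
gripper_force: 0.0
```

```bash
sed -i 's/s\["width"\].round(4)/round(s["width"],4)/' st.py; python3 st.py; python3 -c "
from h import *
save('scene','s2.png',(240,80,480,260),3)"
```

```text
t 3.4 pos [0.5873 0.0864 0.2211] w 0.0854 gf 0.0 F(tool) [-0.86  0.25 -0.58]
from start mouth: along-horiz 0.0428  toward lever 0.0187 ; TCP below axis there -0.1131
yaw err deg 0.15 [ 0.03  0.3   1.44 -0.    1.41  0.1 ]
```

View pics/s2.png

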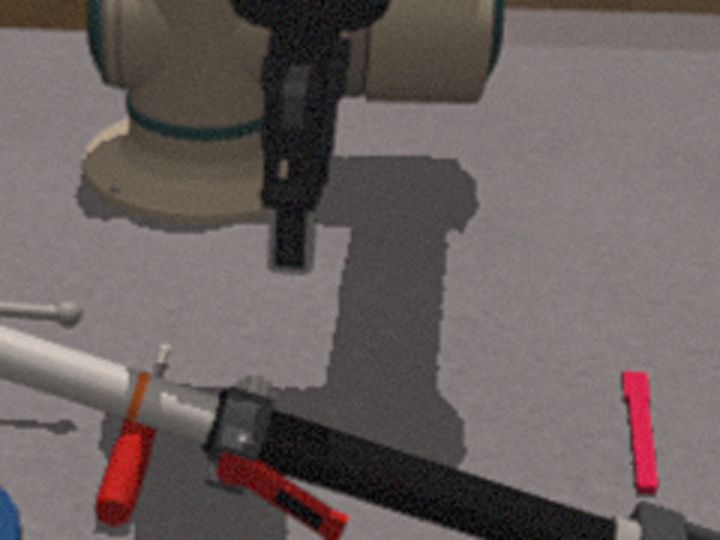

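The picture shows the gripper above the tube: fingers end at about (337,170), the head is at about (320,220), and the lever is below. The alignment along the tube matches the estimate, so I descend.

>>> send_rows(steps=[1,0.4,0,4,0,1,0,0,3,0,1,0,0,2,0,1,0,0,1.5,0,1,0,0,1.5,0,1,0,0,1,0,1,0,0,1.2,0,1,0,0,0,0])

```text
clock: 4.25
position: [0.5875, 0.0915, 0.0783]
ee_rot: [-0.0, 0.732, 0.681, -0.0]
contact_force: [-0.5, -0.6, 0.6]
width: 0.0856
gripper_force: 0.0
```

```bash
python3 st.py; python3 -c "
from h import *
save('top','t3.png',(230,180,350,280),6)
save('scene','s3.png',(240,100,440,250),4)"
```

```text
t 4.25 pos [0.5875 0.0915 0.0783] w 0.0856 gf 0.0 F(tool) [-0.6  -0.42 -0.64]
from start mouth: along-horiz 0.0479  toward lever 0.0186 ; TCP below axis there 0.0282
yaw err deg 0.07 [ 0.04  0.4   1.65 -0.    1.09  0.11]
```

View pics/s3.png

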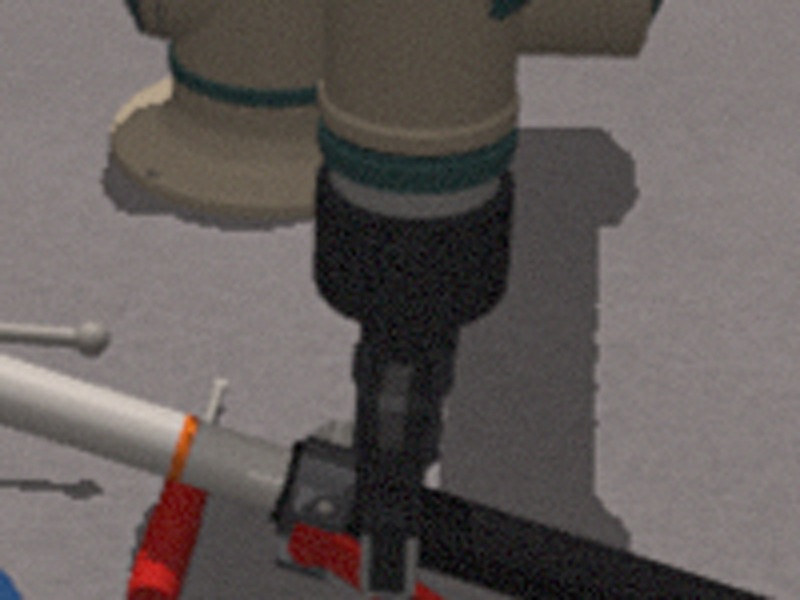

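The far finger is outside the lever, the head is at about (320,222), and the tape is at about (287,212). There is no contact, so I slide up most of the way.

>>> send_rows(steps=[1,-0.5,0,-0.14,0,1,-0.5,0,-0.14,0,1,-0.5,0,-0.14,0,1,-0.5,0,-0.14,0,1,-0.5,0,-0.14,0,1,-0.5,0,-0.14,0,1,-0.5,0,-0.15,0,1,-0.5,0,-0.15,0,1,-0.5,0,-0.15,0,1,0,0,0,0,1,0,0,0,0])

```text
clock: 5.45
position: [0.5848, 0.0468, 0.0919]
ee_rot: [0.0, 0.732, 0.681, 0.0]
contact_force: [1.4, 3.1, 4.1]
width: 0.0852
gripper_force: 2.4
```

```bash
python3 st.py; python3 -c "
from h import *
save('scene','s4.png',(260,180,360,255),8)"
```

```text
t 5.45 pos [0.5848 0.0468 0.0919] w 0.0852 gf 2.4202173203229904 F(tool) [ 3.15  1.2  -4.12]
from start mouth: along-horiz 0.0031  toward lever 0.0190 ; TCP below axis there 0.0275
yaw err deg 0.06 [-0.04  0.38  1.65 -0.    1.11  0.03]
```

View pics/s4.png

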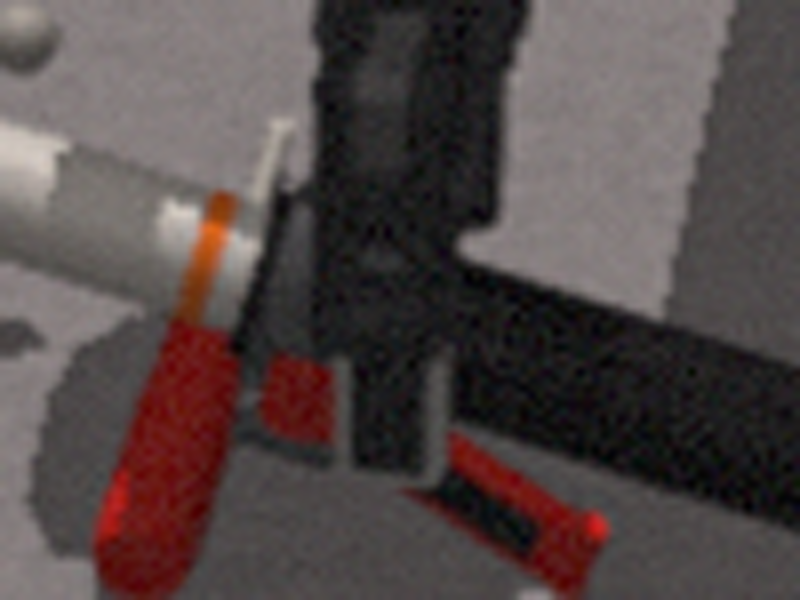

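The mouth rim passes through about (292,214) and the tape edge is at about (287.5,211.5), so about 9 mm is left. The kinematics agree with 8.8 mm.

>>> send_rows(steps=[1,-0.45,0,-0.13,0,1,-0.4,0,-0.12,0,1,0,0,0,0,1,0,0,0,0])

```text
clock: 5.9
position: [0.5841, 0.0382, 0.0943]
ee_rot: [0.0, 0.732, 0.682, 0.0]
contact_force: [1.8, 2.9, 5.6]
width: 0.0853
gripper_force: 2.7
```

```bash
python3 st.py; python3 -c "
from h import *
a=get_image('scene')['color'][185:245,265:345,::-1]; b=get_image('top')['color'][215:275,275:355,::-1]
cv2.imwrite('pics/c5.png',cv2.resize(np.vstack([a,b]),None,fx=5,fy=5,interpolation=cv2.INTER_CUBIC))"
```

```text
t 5.9 pos [0.5841 0.0382 0.0943] w 0.0853 gf 2.677465081214905 F(tool) [ 3.   1.6 -5.6]
from start mouth: along-horiz -0.0055  toward lever 0.0189 ; TCP below axis there 0.0276
yaw err deg 0.06 [-0.05  0.37  1.65 -0.    1.12  0.02]
```

View pics/c5.png

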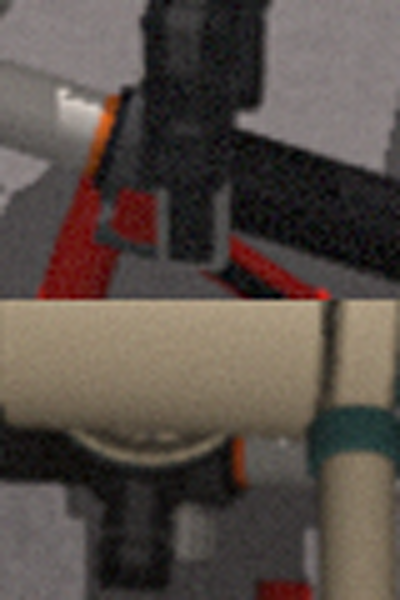

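The rim now meets the tape edge: in the upper half the orange spans about 97–112 px, nearly its full 6 mm, and the top view agrees to about 1 mm. The lever is still open and the nut shoulder carries the load, so I start closing, with the near finger going to the tube first.

>>> send_rows(steps=[0.9,0,0,0,0,0.8,0,0,0,0,0.74,0,0,0,0,0.65,0,-0.15,0,0,0.58,0,-0.2,0,0,0.58,0,0,0,0,0.58,0,0,0,0], newtons=70)

```text
clock: 6.7
position: [0.5811, 0.0385, 0.094]
ee_rot: [0.001, 0.732, 0.682, 0.0]
contact_force: [2.6, 2.3, 1.3]
width: 0.0676
gripper_force: 1.9
```

```bash
python3 st.py
```

```text
t 6.7 pos [0.5811 0.0385 0.094 ] w 0.0676 gf 1.9011775427497923 F(tool) [ 2.51  2.41 -1.3 ]
from start mouth: along-horiz -0.0055  toward lever 0.0160 ; TCP below axis there 0.0278
yaw err deg 0.03 [-0.05  0.37  1.66 -0.    1.11  0.02]
```

>>> send_rows(steps=[0.5,0,-0.15,0,0,0.42,0,-0.17,0,0,0.34,0,-0.17,0,0,0.34,0,0,0,0])

```text
clock: 7.1
position: [0.5767, 0.0392, 0.0945]
ee_rot: [0.001, 0.732, 0.682, 0.001]
contact_force: [3.4, 2.3, 1.8]
width: 0.057
gripper_force: 2.1
```

```bash
python3 st.py
```

```text
t 7.1 pos [0.5767 0.0392 0.0945] w 0.057 gf 2.109240257414058 F(tool) [ 2.54  3.24 -1.82]
from start mouth: along-horiz -0.0051  toward lever 0.0115 ; TCP below axis there 0.0273
yaw err deg 0.03 [-0.05  0.36  1.67  0.    1.11  0.02]
```

```bash
python3 -c "
from h import *
save('scene','s6.png',(270,180,350,240),8)"
```

```text
(no output)
```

View pics/s6.png

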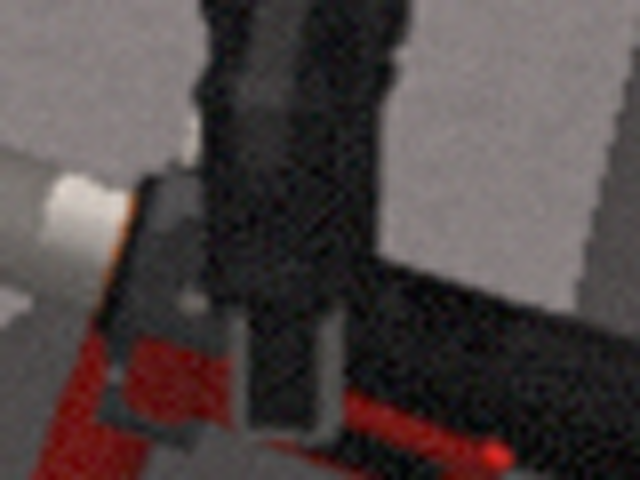

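The orange sliver is only about half visible at about (285,208). The mouth slid about 3 mm past the edge because the finger moved inboard onto the tilted head shoulder. I'll back off downslope and measure the visible orange numerically.

>>> send_rows(steps=[0.34,0.15,0,0.04,0,0.34,0.15,0,0.04,0,0.34,0,0,0,0])

```text
clock: 7.45
position: [0.5754, 0.042, 0.093]
ee_rot: [-0.0, 0.732, 0.682, -0.0]
contact_force: [2.4, 0.5, 0.9]
width: 0.0573
gripper_force: 1.2
```

```bash
cat > org.py <<'E'
from h import *
def area(im):  # bgr scene crop
    a=im.astype(float); b,g,r=a[...,0],a[...,1],a[...,2]
    w=np.clip((r-b-40)/100,0,1)*((g-b)>0.3*(r-b)); return w.sum()
if __name__=="__main__":
    i0=cv2.imread("pics/scene0.png"); print("full",area(i0[200:222,278:296]))
    for f,x,y,s in(("s4.png",260,180,8),("s6.png",270,180,8)):
        i=cv2.imread("pics/"+f); i=cv2.resize(i,None,fx=1/s,fy=1/s,interpolation=cv2.INTER_AREA); print(f,area(i[200-y:222-y,278-x:296-x]))
    i=cv2.resize(cv2.imread("pics/c5.png"),None,fx=.2,fy=.2,interpolation=cv2.INTER_AREA)[:60]; print("c5",area(i[15:37,13:31]))
    print("now",area(get_image("scene")["color"][200:222,278:296,::-1]))
E
python3 org.py; python3 st.py
```

```text
full 36.16
s4.png 32.31
s6.png 1.7800000000000002
c5 25.229999999999997
now 25.75
t 7.5 pos [0.5754 0.042  0.0931] w 0.0571 gf 1.1237495142995613 F(tool) [ 0.75  2.83 -1.82]
from start mouth: along-horiz -0.0023  toward lever 0.0100 ; TCP below axis there 0.0279
yaw err deg 0.02 [-0.05  0.36  1.67 -0.    1.11  0.02]
```

>>> send_rows(steps=[0.28,0,0,0,0,0.22,0,-0.1,0,0,0.12,0,0,0,0,0.0,0,0,0,0,0.0,0,0,0,0])

```text
clock: 8.0
position: [0.5758, 0.0429, 0.0941]
ee_rot: [0.0, 0.732, 0.681, 0.001]
contact_force: [3.9, 3.7, 4.6]
width: 0.0483
gripper_force: 71.8
```

```bash
python3 org.py|tail -1; python3 st.py
```

```text
now 33.19
t 8.05 pos [0.5758 0.0429 0.0941] w 0.0487 gf 71.76669132197276 F(tool) [ 3.69  3.05 -3.52]
from start mouth: along-horiz -0.0014  toward lever 0.0103 ; TCP below axis there 0.0266
yaw err deg 0.07 [-0.05  0.36  1.67  0.    1.11  0.02]
```

```bash
python3 -c "
from h import *
a=get_image('scene')['color'][190:240,270:350,::-1]; b=get_image('top')['color'][222:272,275:355,::-1]
cv2.imwrite('pics/c7.png',cv2.resize(np.vstack([a,b]),None,fx=6,fy=6,interpolation=cv2.INTER_CUBIC))"
```

```text
(no output)
```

View pics/c7.png

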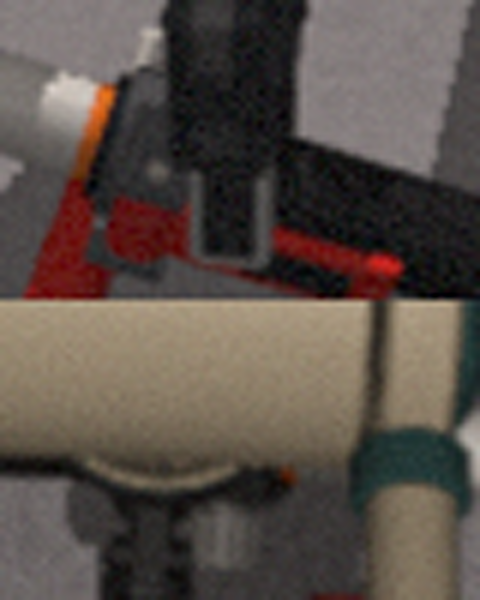

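```bash
python3 -c "
from fit import *
p=np.load('p.npy'); S=get_image('scene')
for l in(0,.08,.15):
  print(l,proj(S,pt(p,p[3],(.014+.072*np.cos(l),-.031-.072*np.sin(l),.009))).round(1))
"; python3 st.py
```

```text
0 [335.1 234.6]
0.08 [334.6 236.7]
0.15 [334.  238.4]
t 8.2 pos [0.5757 0.0429 0.0941] w 0.0489 gf 71.76561580854468 F(tool) [ 4.31  3.49 -4.69]
from start mouth: along-horiz -0.0014  toward lever 0.0103 ; TCP below axis there 0.0266
yaw err deg 0.07 [-0.05  0.36  1.67  0.    1.11  0.02]
```

The rim touches the tape with no silver gap, and the lever tip is at (334,234), where a shut lever would put it (335,234.6). The grip is 72 N at about 49 mm. I'll hold briefly and hand in.

>>> send_rows(steps=[0,0,0,0,0,0,0,0,0,0,0,0,0,0,0,0,0,0,0,0])

```text
clock: 8.6
position: [0.5758, 0.0429, 0.0941]
ee_rot: [0.0, 0.732, 0.681, 0.001]
contact_force: [4.4, 3.7, 4.6]
width: 0.0486
gripper_force: 71.8
```

```bash
python3 org.py|tail -1; python3 st.py; python3 -c "
from rig import sign_off
print(sign_off())"
```

```text
now 33.42
t 8.65 pos [0.5758 0.0429 0.0941] w 0.0485 gf 71.76655166724231 F(tool) [ 4.35  3.26 -3.92]
from start mouth: along-horiz -0.0014  toward lever 0.0103 ; TCP below axis there 0.0266
yaw err deg 0.07 [-0.05  0.36  1.67  0.    1.11  0.02]
the job is handed in; nothing more can be done
None
```

I handed the job in at 8.65 s with the clamp mouth at the orange band's edge, the lever shut as far as the last picture shows, and the hand gripping lever and stem together at about 72 N; the sign-off gave no verdict.

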